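# Pin a print screen in its jig and hold the guarded clamp lever

### The arm

A 6-joint arm with a two-finger parallel gripper is mounted at the origin on the work surface. World frame = base frame: x ahead of the robot, y to its left, z up, the work surface at z = 0. Lengths are in m, angles in rad, forces in N, time in s.
With the tool pointing down it reaches from about 0.4 to 0.825 m from the base axis. Payload 7 kg.
Tool frame: the origin (TCP) lies on the centre line of the jaws, within the pads' length; the fingertips stand 11 mm ahead of it and the grasp point (between the pads) lies 8 mm behind it; z points along the fingers, y is the line along which they close (so a half turn about z gives the same grasp; the last joint's range is limited). The gripper opens to 88 mm and grips with 3 to 60 N. Pads are 19 mm wide; open, the fingers measure 130 mm over their backs; the gripper's body (78 mm by 193 mm) begins 47 mm behind the grasp point.
Start: joints at [-0.945, 0.359, 0.012, 0, -1.224, -0.288], TCP at [0.224, -0.637, 0.238] pointing down, gripper open.
Joint ranges: [-3.07, 3.07], [-1.43, 2.12], [-1.02, 1.25], [-3.03, 1.67], [-3.05, -0], [-3.03, 3.03]. Speed limits (rad/s): [2.39, 2.39, 3.01, 3.14, 3.14, 3.14].

### API

Orientations are given as [roll, pitch, yaw] about the fixed x, y, z axes, in that order (R = Rz(yaw) Ry(pitch) Rx(roll)).
In Python, from bench import read_state, get_image, r gives the robot as it stands.
- The arm moves only by the shell command python3 -m creep 'ROWS' [FORCE]. ROWS is text: rows parted by semicolons, each of 5 numbers parted by spaces: the shift along the tool's x, y, z in m, then the turn about the tool's z in units of 8 degrees (1.0 is 8 degrees), then the finger opening in m, from 0 to 0.0876. In form: tx ty tz roll fingers; .... A call has 1 to 20 rows; each row shifts and turns the commanded pose from where the row before left it, along the tool's axes as they then stand; what a row does not reach is not made up. A row lasts 1/10 s, in which the tool goes at most 50 mm and 8.59 degrees, less where a joint would pass 70% of its speed; a pose out of reach is approached as far as the arm can. A call is refused whole if a number of a shift passes 0.05 or a number of a turn 1, either way. A call with a gripper value outside its range is refused whole. The fingers move at their own pace and stop on an object; FORCE is the grip in N (left out, the last holds). Time passes only in rows, so rows that do not move let the fingers close. It gives the time, the measured TCP pose, the force, the opening and the grip force at its end, in the units of the state.
- read_state(): the state, without advancing time (a new reading comes with each control period).
- get_image(name): name is "side" or "top"; returns a dict with "pixels" (480x640x3 uint8, red, green, blue), "camera_matrix" (3x3 intrinsics, pixels), "k1" (the pictures are not rectified: a ray, as slopes to the right and down, at radius r is drawn at 1 + k1 r^2 times it, then the intrinsics apply), "rvec" (rotation vector, rad) and "tvec" (3), from world to camera coordinates, as OpenCV has them. Camera axes: x right, y down, z forward; pixel columns grow to the right and rows downward; lengths in m; the calibration is good to about 2 mm. A picture is of the moment at which its call begins. There is no depth.
- r.hand_in(): hands the job in; it is judged then, once.
The state is a dict: "time_s": time; "qpos": joint angles; "joint_velocities": joint speeds; "joint_efforts": joint torques, N m; "tcp_pos": TCP position; "tcp_rot": TCP orientation; "force": force on the tool from outside, world axes, zero at the start; "wrist_torque": the same for the moment, N m; "gripper_width": finger opening in m; "finger_force": force on a finger pad.
Only numpy, scipy, OpenCV 4.12 (cv2) and the standard library are available. Lean on these libraries where they do the work, as an engineer would, in place of code of your own. Each camera call takes 0.05 s, during which the arm holds its last target. There are 200 camera calls.

### The job

Take the orange-headed locating pin from its wooden holder and put it down through the brass-ringed eyelet of the blue lug until its collar rests on the lug, and leave it there. Only then flip the red safety catch over by its paddle, out of the lever's way as far as it will go, and after that pull the black-handled clamp lever all the way towards the robot to its stop. The lever springs back, so finish while still holding it there with the fingers; do not disturb the two ink tubs or the squeegee.

Things in the scene. Friction and masses are not known exactly. Their poses are not given: they have to be found in the camera images.
- jig: Screen jig fixed to the bench, yaw -0.3 to 0.3. Origin at bench level below the lever pivot; x away from the robot, y left, z up. In its axes (mm): base plate x -75..55, y -110..150, 12 high; lever housing x -48..38, y -32..32, 62 high, cheeks to 78; screen frame x 65..285, y -190..150, top at 50; blue lug 44 square at x 35, y 110, top at 50; catch post 36 x 30 at x 7, y -78, 88 high
- eyelet (a point): Centre of the mouth of the eyelet, a vertical round hole 13 mm wide in the top face of the blue lug, 50 mm above the bench; free to 38 mm depth; axes as the jig's
- pin: Steel pin, about 80 g, upright; origin at the centre of its foot, z up. Shank 10 mm in diameter, 34 mm long, tip tapered; collar 26 mm in diameter from 34 to 38 mm; orange round head to grip, 18 mm in diameter, 38 to 75 mm. At the start its collar rests on the holder, foot 11 mm above the bench. With the collar on the lug the foot is 34 mm below the eyelet's mouth
- pin_holder: Plywood block 60 x 60 x 45 mm fixed to the bench, with a 13 mm hole down its middle in which the pin stands; origin at the centre of its underside. It may be left or right of the jig, changing places with the ink tubs
- catch (a joint): Red safety catch, rad: near 0 (0 to 0.2) shut, its arm lies across in front of the lever to guard it; grows as the paddle is pushed towards the jig's -y and the arm rises; stop at 1.4. It must be past 1.1 to count as flipped. Stiff hinge (0.05 N m), stays where left
- catch_hinge (a point): Point on the catch's hinge axis, which runs along the jig's x, 100 mm above the bench; jig x 7, y -75 mm; axes as the jig's. At 0 the arm (10 mm square) reaches 88 mm from here along the jig's +y, and the paddle (26 mm along x, 8 mm thick along y) stands upright to 60 mm above this point
- catch_paddle (a point): Middle of the red paddle's upper part, 50 mm from the hinge axis; its own z points up along the paddle, away from the hinge
- lever (a joint): Clamp lever, rad: 0 at rest, leaning 0.5 rad away from the robot (jig +x); grows as it is pulled towards the robot (jig -x); stop at 0.9, leaning 0.4 rad to the robot; pulled home means past 0.8. A spring draws it back to 0: about 7 N at the handle when home. It is not physically blocked, but pulling it past 0.2 before the catch is flipped is a failure
- lever_pivot (a point): Point on the lever's hinge axis (along the jig's y), 60 mm above the bench over the jig's origin; axes as the jig's. Next to it (jig x 26..78 mm, y -9..9, top at 88 mm) is a clamp foot, which the lever drives 14 mm down onto the screen frame
- lever_grip (a point): Centre of the lever's black cross handle, a round bar 18 mm in diameter and 50 mm long along the jig's y, 130 mm from the pivot on a 12 mm rod: at rest 174 mm above the bench and 62 mm on the jig's +x side of the pivot; when home 180 mm high and 51 mm on the -x side
- ink_tub_orange: Orange ink tub with white lid, 78 mm in diameter, 92 mm high, 0.4 kg; origin at the centre of its underside; leave alone
- ink_tub_teal: Teal ink tub with white lid, same size; leave alone
- squeegee: Wooden squeegee lying on the bench, 62 x 220 x 24 mm plus a green blade to 65 mm on its +x side; origin at the centre of the wood's underside; leave alone

How it is judged:
By the outcome, as a careful person would: the job done as asked, in the order asked, and still so for the second after the job is handed in, while the arm keeps its last pose, push and grip.
It also fails if it takes over 72 s, if anything falls off the work surface, if the arm or the gripper's body presses on something with over 40 N, if the wrist force passes 120 N, or if a joint passes its speed limit or range.

## Working session

There is one attempt and no reset: what is moved stays moved. The work goes in short steps, Python scripts to look and compute and a shell command to move; the robot and the scene stay as the last step left them, time stands still between calls to the robot, and variables do not carry over. Pictures are saved under pics/ and viewed, at most 10 in all, crops included, and the job is handed in when it is done.

```bash
mkdir -p pics; cat > h.py <<'E'
import numpy as np, cv2
from bench import read_state, get_image, r
def save(n,f):
    d=get_image(n); cv2.imwrite('pics/'+f,d['pixels'][:,:,::-1]); np.savez('pics/'+f+'.npz',**{k:np.array(v) for k,v in d.items()}); return d
def load(f): return dict(np.load('pics/'+f+'.npz'))
def cam(d):
    R=cv2.Rodrigues(np.array(d['rvec'],float))[0]; return R,np.array(d['tvec'],float).ravel(),np.array(d['camera_matrix'],float),float(d['k1'])
def proj(d,P):
    R,t,K,k=cam(d); c=np.atleast_2d(P)@R.T+t; s=c[:,:2]/c[:,2:]; s=s*(1+k*(s**2).sum(1,keepdims=True))
    return s@K[:2,:2].T+K[:2,2]
def ray(d,uv):
    R,t,K,k=cam(d); D=np.array([k,0,0,0,0.])
    s=cv2.undistortPoints(np.array([[uv]],float),K,D)[0,0]
    return -R.T@t, R.T@np.array([s[0],s[1],1])
def onz(d,uv,z):
    o,v=ray(d,uv); return o+v*(z-o[2])/v[2]
E
python3 - <<'E'
from h import *
for n in('top','side'):
    d=save(n,n+'0.png'); print(n,cam(d)[3], -cam(d)[0].T@cam(d)[1])
print(read_state())
E
```

```text
top -0.10138203521811653 [ 0.39569623 -0.03997956  1.11104263]
side -0.11563443791801019 [0.14897346 0.67247704 0.69891607]
{'time_s': 0.1, 'qpos': array([-9.44913874e-01,  3.59338607e-01,  1.11551403e-02, -2.86960543e-04,
       -1.22407142e+00, -2.88091681e-01]), 'joint_velocities': array([ 2.33899773e-03, -2.48063257e-03,  1.97158501e-03,  6.58642833e-04,
        4.33962253e-05,  6.61608309e-05]), 'joint_efforts': array([-7.41786589e-04, -5.84165204e+01,  2.93756765e+01,  7.01547503e+00,
        1.02068853e-02, -7.44556382e-05]), 'tcp_pos': array([ 0.22353025, -0.63648373,  0.23670717]), 'tcp_rot': array([ 3.14011755e+00, -1.55788954e-04, -2.80389948e+00]), 'force': array([ 0.14472506, -0.75147541, -0.60547868]), 'wrist_torque': array([ 0.03010123, -0.01813888,  0.02805285]), 'finger_force': 0.0, 'gripper_width': 0.08744812117964976}
```

View pics/top0.png

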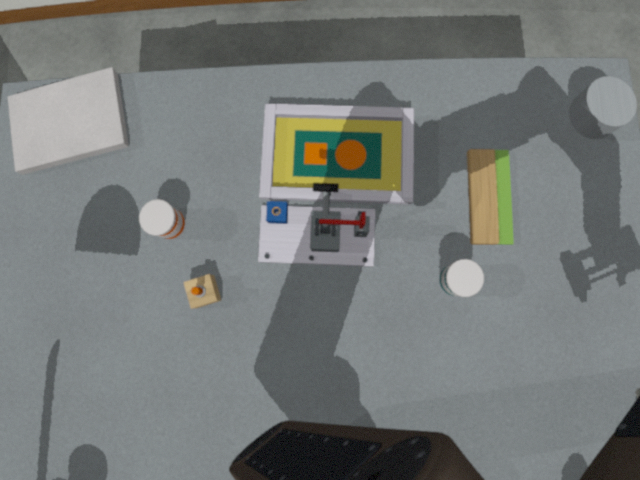

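View pics/side0.png

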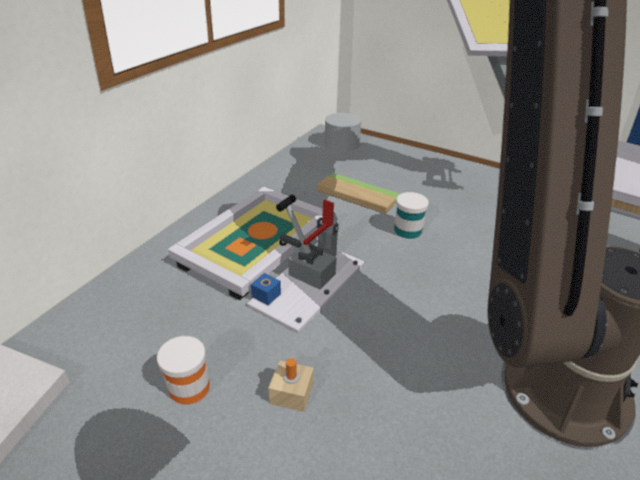

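Top: pin head at (197,291), eyelet (277,211), base plate corners (258,263) and (374,266), handle (325,187), red paddle (362,218). Side: pin head (291,368), eyelet (266,284), paddle (328,212). I'll fit the poses now.

```bash
cat > fit.py <<'E'
from h import *
from scipy.optimize import least_squares
T,S=load('top0.png'),load('side0.png')
def cen(d,f,box):
    p=d['pixels'].astype(int); x0,y0,x1,y1=box; q=p[y0:y1,x0:x1]; m=f(q[...,0],q[...,1],q[...,2]); ys,xs=np.nonzero(m)
    return np.array([xs.mean()+x0,ys.mean()+y0]),len(xs),(xs.min()+x0,xs.max()+x0,ys.min()+y0,ys.max()+y0)
org=lambda r,g,b:(r>150)&(g<r*.62)&(b<r*.3)
blk=lambda r,g,b:(r<45)&(g<45)&(b<45)
blu=lambda r,g,b:(b>r*1.8)&(b>70)
for a in [(T,org,(185,275,212,305)),(S,org,(280,352,305,385)),(T,blu,(255,190,300,230)),(S,blu,(245,265,290,310)),(T,blk,(308,178,345,196)),(S,blk,(272,190,300,213))]: print(cen(*a))
pt,ps=cen(T,org,(185,275,212,305))[0],cen(S,org,(280,352,305,385))[0]
# pin: head cylinder model rough = axis mid z .068
f=lambda p:np.r_[proj(T,[p[0],p[1],.070])[0]-pt,proj(S,[p[0],p[1],.068])[0]-ps]
s=least_squares(f,[.3,.3]);print('pin',s.x,s.fun)
obs=[(T,(-75,150,12),(258,263)),(T,(-75,-110,12),(374,266)),(T,(285,150,50),(265,104)),(T,(285,-190,50),(413,107)),(T,(65,-190,50),(412,203)),(T,(65,150,50),(260,202)),
 (T,(35,110,50),(277,211)),(T,(62,0,174),(325,187)),(S,(35,110,50),(266,283.5)),(S,(62,0,174),(287,202)),(S,(-75,150,12),(299,328)),(S,(-75,-110,12),(363,262))]
def w(p,q):
    c,s=np.cos(p[2]),np.sin(p[2]); q=np.array(q)/1000; return np.array([p[0]+c*q[0]-s*q[1],p[1]+s*q[0]+c*q[1],q[2]])
g=lambda p:np.concatenate([proj(d,w(p,q))[0]-np.array(o) for d,q,o in obs])
if __name__=='__main__':
    s=least_squares(g,[.5,0,0],loss='soft_l1');print('jig',s.x);print(np.round(s.fun.reshape(-1,2),1) if 0 else np.round(g(s.x).reshape(-1,2),1))
    for n,q in dict(eye=(35,110,50),hinge=(7,-75,100),pad=(7,-75,150),grip=(62,0,174)).items(): print(n,w(s.x,q))
    for n,uv in dict(orange=(159,218),teal=(464,278)).items(): print(n,onz(T,uv,.092))
    print(proj(T,[s.x[0],s.x[1],.1]))
    a=cv2.resize(T['pixels'][180:310,180:390],None,fx=3.6,fy=3.6,interpolation=cv2.INTER_CUBIC)
    cv2.imwrite('pics/crop.png',a[:,:,::-1])
E
python3 fit.py
```

```text
(array([195.07692308, 290.25641026]), 39, (np.int64(192), np.int64(198), np.int64(287), np.int64(293)))
(array([291.65217391, 368.48913043]), 92, (np.int64(287), np.int64(295), np.int64(359), np.int64(378)))
(array([276.84393064, 211.71098266]), 346, (np.int64(267), np.int64(287), np.int64(201), np.int64(222)))
(array([265.61121157, 289.23327306]), 553, (np.int64(251), np.int64(279), np.int64(274), np.int64(303)))
(array([325.62658228, 187.0443038 ]), 158, (np.int64(314), np.int64(337), np.int64(184), np.int64(191)))
(array([285.74418605, 202.50387597]), 129, (np.int64(277), np.int64(295), np.int64(195), np.int64(210)))
pin [0.4278148  0.25295501] [ 1.13937082  0.62296297 -0.84528112  0.57217012]
jig [ 0.55502016 -0.02670304 -0.06382511]
[[ 0.2 -0.6]
 [ 0.1  0.1]
 [-0.9 -0.2]
 [ 0.4  0.3]
 [ 1.2 -0.8]
 [-1.2 -4.2]
 [-0.9  0.6]
 [ 0.6  1. ]
 [ 0.2 -1.2]
 [-0.5  1. ]
 [-0.   1.9]
 [ 1.7 -1.2]]
eye [0.59696489 0.08084063 0.05      ]
hinge [ 0.55722228 -0.1019968   0.1       ]
pad [ 0.55722228 -0.1019968   0.15      ]
grip [ 0.61689392 -0.03065751  0.174     ]
orange [0.58443979 0.32884762 0.092     ]
teal [ 0.43650215 -0.31000152  0.092     ]
[[325.23432107 225.3102853 ]]
```

View pics/crop.png

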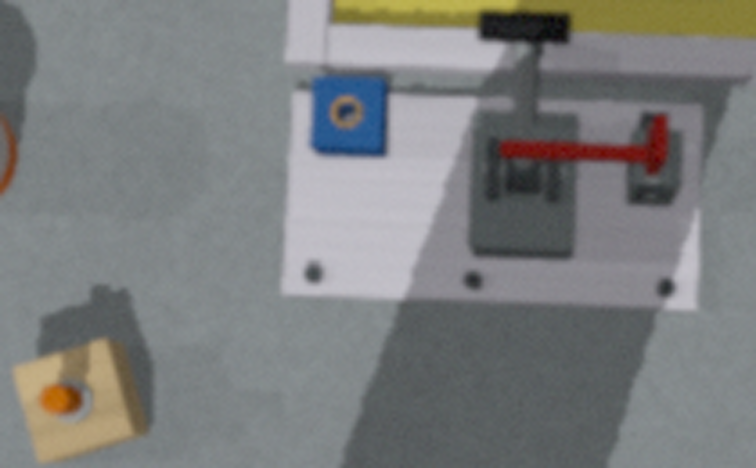

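The crop shows the eyelet at full-image (275.8,210.2), the pin head at (196.9,290.5), and the catch shut across the lever. Next I turn the tool so the fingers close along the jig's x.

```bash
cat >> h.py <<'E'
from scipy.spatial.transform import Rotation as Ro
J=[0.55502016,-0.02670304,-0.06382511]
def need(p,yaw=None):
    s=read_state(); R=Ro.from_euler('xyz',s['tcp_rot']).as_matrix()
    print('tool delta mm',np.round(1000*R.T@(np.array(p)-s['tcp_pos']),1),'tcp',np.round(s['tcp_pos'],4),'rot',np.round(s['tcp_rot'],3),'F',np.round(s['force'],1),'w',round(s['gripper_width'],4),'t',s['time_s'])
    if yaw is not None: print('turn units',np.degrees(-(yaw-s['tcp_rot'][2]))/8)
def jw(x,y,z):
    c,s=np.cos(J[2]),np.sin(J[2]); return np.array([J[0]+(c*x-s*y)/1e3,J[1]+(s*x+c*y)/1e3,z/1e3])
E
python3 -m creep '0 0 0 -1 .0876;0 0 0 -1 .0876;0 0 0 -1 .0876;0 0 0 -1 .0876;0 0 0 -1 .0876;0 0 0 -1 .0876;0 0 0 -1 .0876;0 0 0 -1 .0876;0 0 0 -.37 .0876;0 0 0 0 .0876'
python3 - <<'E'
from h import *
T,S=load('top0.png'),load('side0.png')
from scipy.optimize import least_squares
f=lambda p:np.r_[proj(T,[p[0],p[1],.072])[0]-(196.7,290.5),proj(S,[p[0],p[1],.068])[0]-(291.5,368.5)]
s=least_squares(f,[.4,.25]);print('pin',s.x,s.fun)
print('holder',onz(T,(200.2,290.7),.045),'eye',onz(T,(275.8,210.2),.05),onz(S,(266,283.5),.05))
need([.43,.253,.237],-1.635)
E
```

```text
time_s: 1.1
tcp_pos: [0.2236, -0.6366, 0.237]
tcp_rot: [3.141, 0.001, -1.634]
force: [1.0, -0.3, 0.4]
gripper_width: 0.0879
finger_force: 0.0
pin [0.42790227 0.25130912] [ 0.01512443  0.29661195 -0.19880163 -0.14761364]
holder [0.42875964 0.25112201 0.045     ] eye [0.60022021 0.08153223 0.05      ] [0.59520527 0.08402586 0.05      ]
tool delta mm [-9.009e+02 -1.493e+02  7.000e-01] tcp [ 0.2236 -0.6366  0.237 ] rot [ 3.141e+00  1.000e-03 -1.634e+00] F [ 1.  -0.3  0.4] w 0.0879 t 1.1
turn units 0.003625184477341609
```

```bash
python3 -m creep '-.03 -.03 0 0 .0876;-.04 -.03 0 0 .0876;-.04 -.03 0 0 .0876;-.04 -.03 0 0 .0876;-.04 -.03 0 0 .0876;-.04 -.03 0 0 .0876;-.04 -.02 0 0 .0876;-.04 -.01 0 0 .0876;-.04 0 0 0 .0876;-.04 0 0 0 .0876;-.04 0 0 0 .0876;-.04 0 0 0 .0876;-.04 0 0 0 .0876;-.04 0 0 0 .0876;-.04 0 0 0 .0876;-.04 .01 0 0 .0876;-.04 .01 0 0 .0876;-.04 .01 0 0 .0876;-.04 .01 0 0 .0876;-.04 .01 0 0 .0876'
python3 -c "
from h import *
need([.428,.2512,.14])"
```

```text
time_s: 3.1
tcp_pos: [0.4334, 0.1428, 0.2377]
tcp_rot: [-3.141, 0.0, -1.637]
force: [0.5, -0.3, 0.4]
gripper_width: 0.0878
finger_force: 0.0
tool delta mm [-107.8   12.6   97.8] tcp [0.4334 0.1428 0.2377] rot [-3.141  0.    -1.637] F [ 0.5 -0.3  0.4] w 0.0878 t 3.1
```

```bash
python3 -m creep '-.04 0 0 0 .0876;-.04 .006 .02 0 .0876;-.02 .006 .03 0 .0876;-.008 0 .03 0 .0876;0 0 .02 0 .0876;0 0 0 0 .0876;0 0 0 0 .0876;0 0 0 0 .0876'
python3 -c "
from h import *
need([.428,.2512,.064])
save('top','t1.png');d=save('side','s1.png')
T=load('t1.png')
a=cv2.resize(T['pixels'][240:330,140:250],None,fx=3.6,fy=3.6);b=cv2.resize(d['pixels'][300:420,230:350],None,fx=3.2,fy=3.2)
h=max(a.shape[0],b.shape[0]);p=lambda q:np.pad(q,((0,h-q.shape[0]),(0,0),(0,0)))
cv2.imwrite('pics/c1.png',np.hstack([p(a),p(b)])[:,:,::-1])"
```

```text
time_s: 3.9
tcp_pos: [0.4298, 0.2502, 0.1389]
tcp_rot: [-3.14, 0.002, -1.636]
force: [-0.1, 0.3, 0.5]
gripper_width: 0.0874
finger_force: 0.0
tool delta mm [-0.8  2.  74.9] tcp [0.4298 0.2502 0.1389] rot [-3.140e+00  2.000e-03 -1.636e+00] F [-0.1  0.3  0.5] w 0.0874 t 3.9
```

View pics/c1.png

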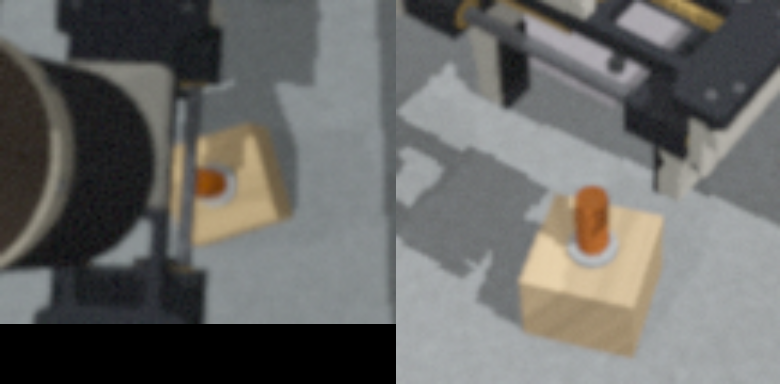

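The jaws hang centred above the pin, which is at about (198,291) in the top view and (291,368) in the side view, with one finger on each side. I'll go down to TCP z ≈ 0.064 and grip.

```bash
python3 -m creep '-.001 .002 .02 0 .0876;0 0 .02 0 .0876;0 0 .02 0 .0876;0 0 .01 0 .0876;0 0 .005 0 .0876;0 0 0 0 .0876;0 0 0 0 .05;0 0 0 0 .03;0 0 0 0 .01;0 0 0 0 .01;0 0 0 0 .01;0 0 0 0 .01;0 0 0 0 .01;0 0 0 0 .01;0 0 0 0 .01' 35
python3 -c "
from h import *
need([.428,.2512,.064])"
```

```text
time_s: 5.5
tcp_pos: [0.4272, 0.2509, 0.0625]
tcp_rot: [3.142, -0.0, -1.635]
force: [0.2, 0.2, 0.8]
gripper_width: 0.0211
finger_force: 0.0
tool delta mm [-0.3 -0.8 -1.5] tcp [0.4272 0.2509 0.0625] rot [ 3.142 -0.    -1.635] F [0.2 0.2 0.8] w 0.0211 t 5.5
```

```bash
python3 -m creep '0 0 0 0 .01;0 0 0 0 .01;0 0 0 0 .01;0 0 -.01 0 .01;0 0 -.02 0 .01;0 0 -.02 0 .01;0 0 -.02 0 .01;0 0 -.01 0 .01;0 0 0 0 .01'
python3 -c "
from h import *
need([.597,.082,.140])"
```

```text
time_s: 6.4
tcp_pos: [0.4277, 0.2515, 0.1442]
tcp_rot: [-3.14, 0.002, -1.635]
force: [-0.6, -0.1, -1.3]
gripper_width: 0.0174
finger_force: 35.0
tool delta mm [ 158.3 -179.8    4.1] tcp [0.4277 0.2515 0.1442] rot [-3.140e+00  2.000e-03 -1.635e+00] F [-0.6 -0.1 -1.3] w 0.0174 t 6.4
```

```bash
python3 -m creep '.015 -.018 0 0 .01;.02 -.023 0 0 .01;.02 -.023 0 0 .01;.02 -.023 0 0 .01;.02 -.023 0 0 .01;.02 -.023 0 0 .01;.02 -.023 0 0 .01;.015 -.015 .01 0 .01;.008 -.009 .01 0 .01;0 0 .006 0 .01;0 0 0 0 .01;0 0 0 0 .01;0 0 0 0 .01'
python3 -c "
from h import *
need([.597,.082,.118])
save('top','t2.png');d=save('side','s2.png')
T=load('t2.png')
a=cv2.resize(T['pixels'][170:260,225:335],None,fx=3.6,fy=3.6);b=cv2.resize(d['pixels'][230:320,220:310],None,fx=4.4,fy=4.4,interpolation=cv2.INTER_CUBIC)
h=max(a.shape[0],b.shape[0]);p=lambda q:np.pad(q,((0,h-q.shape[0]),(0,0),(0,0)))
cv2.imwrite('pics/c2.png',np.hstack([p(a),p(b)])[:,:,::-1])
p=read_state()['tcp_pos'];print(proj(d,[p-[0,0,.0515],p-[0,0,.0175]]),proj(d,[p[0],p[1],.05]))"
```

```text
time_s: 7.7
tcp_pos: [0.5965, 0.0825, 0.1171]
tcp_rot: [-3.141, 0.0, -1.634]
force: [-0.1, -0.7, -1.0]
gripper_width: 0.0173
finger_force: 35.0
tool delta mm [ 0.5 -0.6 -0.9] tcp [0.5965 0.0825 0.1171] rot [-3.141  0.    -1.634] F [-0.1 -0.7 -1. ] w 0.0173 t 7.7
[[265.54281339 276.9548728 ]
 [264.73725092 263.85311118]] [[265.90609966 282.81436556]]
```

View pics/c2.png

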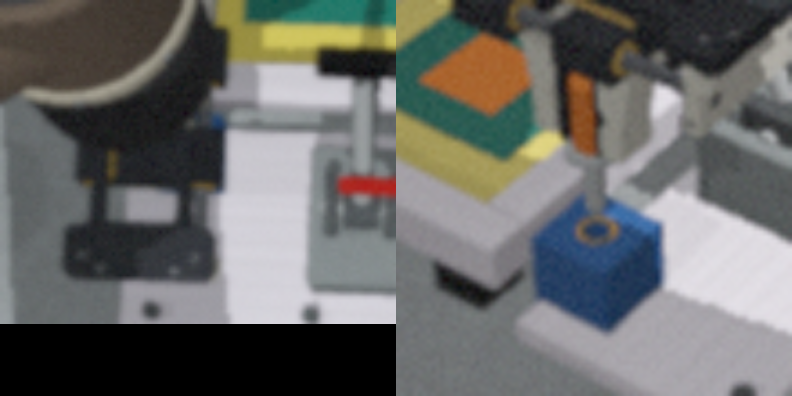

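Side view: the shank foot is at about (265.7,278), directly above the eyelet ring at (265.7,282.5), so it lines up within about 1–2 mm. I'll lower slowly and watch the force.

```bash
python3 -m creep '0 0 .008 0 .01;0 0 .005 0 .01;0 0 .003 0 .01;0 0 .002 0 .01;0 0 .002 0 .01;0 0 .002 0 .01;0 0 0 0 .01;0 0 0 0 .01'
python3 -c "
from h import *
d=save('side','s3.png')
b=cv2.resize(d['pixels'][235:315,225:305],None,fx=7,fy=7,interpolation=cv2.INTER_CUBIC)
cv2.imwrite('pics/c3.png',b[:,:,::-1]);print(read_state()['wrist_torque'])"
```

```text
time_s: 8.6
tcp_pos: [0.5974, 0.0814, 0.0947]
tcp_rot: [-3.14, 0.0, -1.635]
force: [4.8, -3.5, -1.7]
gripper_width: 0.0172
finger_force: 35.0
[-1.44628868 -1.77249913 -0.01744922]
```

View pics/c3.png

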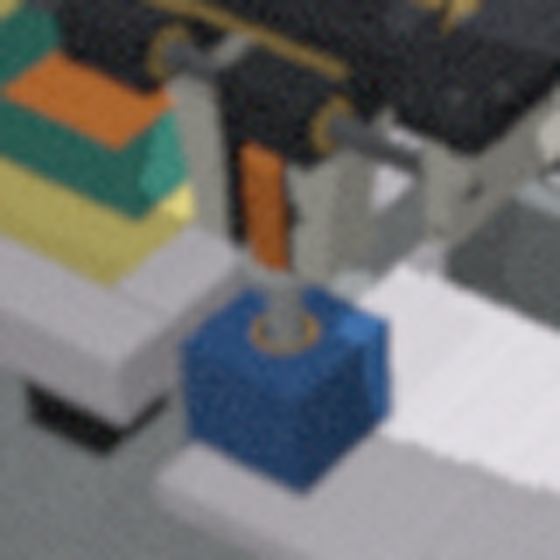

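The tip has entered the ring at crop (285,335). The side load points to +x and −y, so I'll ease the tool that way and keep lowering.

```bash
python3 -m creep '.0007 -.001 0 0 .01;0 0 .003 0 .01;0 0 .003 0 .01;0 0 .003 0 .01;0 0 .003 0 .01;0 0 0 0 .01'
```

```text
time_s: 9.25
tcp_pos: [0.5976, 0.0809, 0.082]
tcp_rot: [3.141, -0.0, -1.635]
force: [4.2, -1.3, -2.3]
gripper_width: 0.0171
finger_force: 35.0
```

```bash
python3 -m creep '.0004 -.001 0 0 .01;0 0 .003 0 .01;0 0 .003 0 .01;0 0 .003 0 .01;0 0 .003 0 .01;0 0 .002 0 .01;0 0 0 0 .01;0 0 0 0 .01'
```

```text
time_s: 10.05
tcp_pos: [0.5986, 0.0805, 0.0685]
tcp_rot: [3.142, -0.0, -1.635]
force: [0.5, -0.3, -0.5]
gripper_width: 0.0172
finger_force: 35.0
```

```bash
python3 -m creep '0 0 .001 0 .01;0 0 .001 0 .01;0 0 0 0 .01;0 0 0 0 .01'
python3 -m creep '0 0 0 0 .03;0 0 0 0 .05;0 0 0 0 .07;0 0 0 0 .07;0 0 0 0 .07;0 0 0 0 .07;0 0 0 0 .07'
```

```text
time_s: 10.45
tcp_pos: [0.5988, 0.0805, 0.0675]
tcp_rot: [-3.141, 0.0, -1.635]
force: [-3.2, 1.0, 6.0]
gripper_width: 0.0171
finger_force: 35.0
time_s: 11.15
tcp_pos: [0.5985, 0.0804, 0.0665]
tcp_rot: [3.141, -0.0, -1.635]
force: [-0.3, -0.2, 0.3]
gripper_width: 0.0668
finger_force: 0.0
```

```bash
sed -i 's/^J=.*/J=[0.5563,-0.0269,-0.0638]/' h.py
python3 -m creep '0 0 -.01 0 .07;0 0 -.02 0 .07;0 0 -.03 0 .07;0 0 -.03 0 .07;0 0 -.03 0 .07;0 0 -.03 0 .05;0 0 -.03 0 .03;0 0 -.01 0 0;0 0 0 0 0;0 0 0 0 0' 20
python3 -c "
from h import *
need(jw(7,-48,255))
d=save('side','s4.png');cv2.imwrite('pics/c4.png',cv2.resize(d['pixels'][180:340,220:380],None,fx=3.7,fy=3.7,interpolation=cv2.INTER_CUBIC)[:,:,::-1])"
```

```text
time_s: 12.15
tcp_pos: [0.598, 0.0804, 0.2559]
tcp_rot: [3.141, 0.0, -1.635]
force: [0.0, 0.2, -0.2]
gripper_width: 0.0357
finger_force: 0.0
tool delta mm [157.8  27.6   0.9] tcp [0.598  0.0804 0.2559] rot [ 3.141  0.    -1.635] F [ 0.   0.2 -0.2] w 0.0357 t 12.15
```

View pics/c4.png

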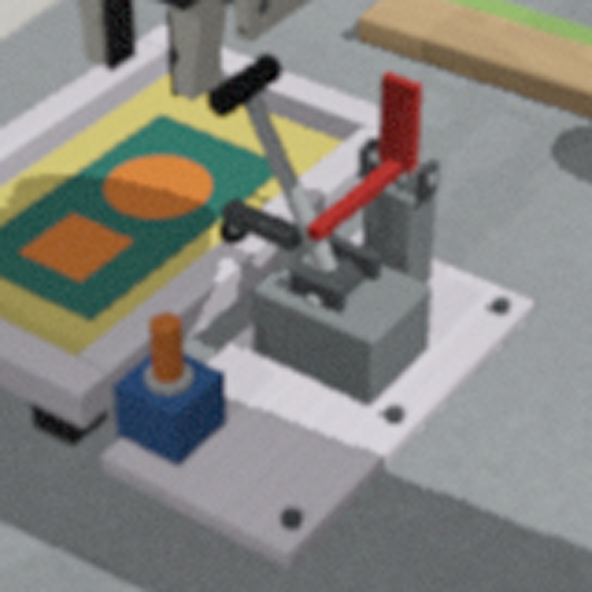

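The pin stands with its collar on the lug at crop (168,375), and the catch is upright and shut with its paddle at (400,120). Next I go to the paddle's lever side with closed fingers.

```bash
python3 -m creep '.02 .004 0 0 0;.025 .004 0 0 0;.025 .004 0 0 0;.025 .004 0 0 0;.025 .004 0 0 0;.025 .004 0 0 0;.013 .004 0 0 0;0 0 .01 0 0;0 0 .02 0 0;0 0 .02 0 0;0 0 0 0 0;0 0 0 0 0'
python3 -c "
from h import *
need(jw(7,-48,150))"
```

```text
time_s: 13.4
tcp_pos: [0.5603, -0.0752, 0.2061]
tcp_rot: [3.14, -0.001, -1.635]
force: [-0.7, -0.4, 1.0]
gripper_width: 0.0006
finger_force: 0.0
tool delta mm [ 0.   0.  56.1] tcp [ 0.5603 -0.0752  0.2061] rot [ 3.140e+00 -1.000e-03 -1.635e+00] F [-0.7 -0.4  1. ] w 0.0006 t 13.4
```

```bash
python3 -m creep '0 0 .02 0 0;0 0 .02 0 0;0 0 .014 0 0;0 0 0 0 0;0 0 0 0 0'
python3 -m creep '.006 0 0 0 0;.006 0 0 0 0;.006 0 0 0 0;.006 0 0 0 0;.006 0 0 0 0;.006 0 0 0 0;.005 0 .002 0 0;.005 0 .003 0 0;.006 0 .003 0 0;0 0 0 0 0'
python3 -c "
from h import *
need(jw(7,-100,144))"
```

```text
time_s: 13.9
tcp_pos: [0.5612, -0.0753, 0.1536]
tcp_rot: [-3.141, -0.0, -1.635]
force: [-0.2, 0.2, 0.4]
gripper_width: 0.0005
finger_force: 0.0
time_s: 14.9
tcp_pos: [0.5567, -0.1282, 0.144]
tcp_rot: [3.141, -0.0, -1.636]
force: [-0.1, -0.3, -0.6]
gripper_width: 0.0005
finger_force: 0.0
tool delta mm [-1.  -0.1 -0. ] tcp [ 0.5567 -0.1282  0.144 ] rot [ 3.141 -0.    -1.636] F [-0.1 -0.3 -0.6] w 0.0005 t 14.9
```

```bash
python3 -m creep '.006 0 .005 0 0;.006 0 .005 0 0;.004 0 .005 0 0;.004 0 .005 0 0;0 0 .002 0 0;0 0 0 0 0;0 0 0 0 0'
python3 -c "
from h import *
need(jw(7,-120,120))
d=save('side','s5.png');cv2.imwrite('pics/c5.png',cv2.resize(d['pixels'][120:290,240:410],None,fx=3.5,fy=3.5,interpolation=cv2.INTER_CUBIC)[:,:,::-1])"
```

```text
time_s: 15.6
tcp_pos: [0.556, -0.1473, 0.1239]
tcp_rot: [-3.141, -0.0, -1.635]
force: [-3.9, 5.1, 13.2]
gripper_width: 0.0004
finger_force: 7.0
tool delta mm [-0.2  0.4  3.9] tcp [ 0.556  -0.1473  0.1239] rot [-3.141 -0.    -1.635] F [-3.9  5.1 13.2] w 0.0004 t 15.6
```

View pics/c5.png

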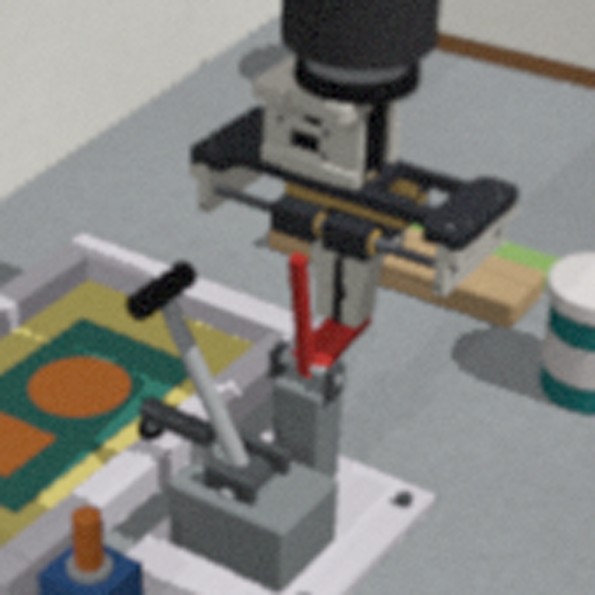

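The red arm stands upright at (300,300), the paddle is pressed over, and 14 N of reaction means the catch is at its stop. I'll lift off and go above the lever handle.

```bash
python3 -m creep '0 0 -.01 0 0;0 0 -.02 0 0;0 0 -.03 0 0;0 0 -.03 0 0;0 0 -.03 0 .02;0 0 -.015 0 .05;0 0 0 0 .05;-.01 -.005 0 0 .05;-.02 -.01 0 0 .05;-.02 -.01 0 0 .05;-.02 -.01 0 0 .05;-.02 -.01 0 0 .05;-.02 -.005 0 0 .05;-.02 -.005 0 0 .05;-.005 0 0 0 .05;0 0 0 0 .05;0 0 0 0 .05'
python3 -c "
from h import *
need(jw(62,16,179))
d=save('side','s6.png');t=save('top','t6.png');a=cv2.resize(d['pixels'][130:280,240:390],None,fx=2.6,fy=2.6);b=cv2.resize(t['pixels'][140:290,270:420],None,fx=2.6,fy=2.6)
cv2.imwrite('pics/c6.png',np.hstack([a,b])[:,:,::-1])"
```

```text
time_s: 17.35
tcp_pos: [0.6192, -0.0162, 0.2574]
tcp_rot: [3.141, -0.0, -1.635]
force: [0.1, 0.5, 0.2]
gripper_width: 0.0498
finger_force: 0.0
tool delta mm [-1.3  0.  78.4] tcp [ 0.6192 -0.0162  0.2574] rot [ 3.141 -0.    -1.635] F [0.1 0.5 0.2] w 0.0498 t 17.35
```

View pics/c6.png

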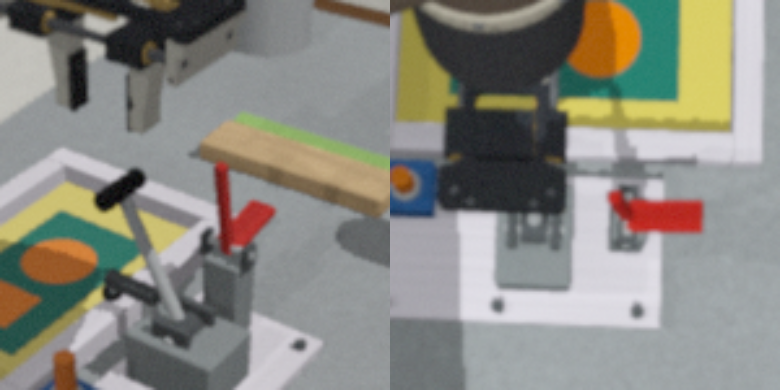

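The catch is fully over, with its arm upright at (222,205) and its paddle flat, and the jaws straddle the handle at (120,188). I'll descend and grip.

```bash
python3 -m creep '-.001 0 .02 0 .05;0 0 .02 0 .05;0 0 .02 0 .05;0 0 .01 0 .05;0 0 .007 0 .05;0 0 0 0 .05;0 0 0 0 .03;0 0 0 0 .02;0 0 0 0 .01;0 0 0 0 .01;0 0 0 0 .01;0 0 0 0 .01;0 0 0 0 .01' 12
python3 -c "
from h import *
need(jw(62,16,179))"
```

```text
time_s: 18.75
tcp_pos: [0.6199, -0.0151, 0.1809]
tcp_rot: [-3.141, 0.0, -1.635]
force: [1.5, -1.2, 1.1]
gripper_width: 0.0174
finger_force: 12.0
tool delta mm [-0.1  0.7  1.9] tcp [ 0.6199 -0.0151  0.1809] rot [-3.141  0.    -1.635] F [ 1.5 -1.2  1.1] w 0.0174 t 18.75
```

```bash
python3 -m creep '0 .0058 -.003 0 .01;0 .0059 -.0026 0 .01;0 .0061 -.0024 0 .01;0 .0061 -.0021 0 .01;0 .0063 -.0018 0 .01;0 .0063 -.0014 0 .01;0 .0064 -.0012 0 .01;0 .0064 -.0008 0 .01;0 .0065 -.0004 0 .01;0 .0065 -.0002 0 .01;0 0 0 0 .01'
python3 -c "
from h import *
need(jw(0,16,196.6))"
```

```text
time_s: 19.85
tcp_pos: [0.558, -0.0106, 0.1982]
tcp_rot: [-3.137, 0.001, -1.634]
force: [4.5, 0.4, 5.3]
gripper_width: 0.0175
finger_force: 12.0
tool delta mm [0.4 0.7 1.6] tcp [ 0.558  -0.0106  0.1982] rot [-3.137e+00  1.000e-03 -1.634e+00] F [4.5 0.4 5.3] w 0.0175 t 19.85
```

```bash
python3 -m creep '0 .0065 .001 0 .01;0 .0065 .001 0 .01;0 .0064 .001 0 .01;0 .0064 .0012 0 .01;0 .0063 .0015 0 .01;0 .0063 .0018 0 .01;0 .0061 .0022 0 .01;0 .0061 .0024 0 .01;0 .003 .001 0 .01;0 .001 0 0 .01;0 0 0 0 .01;0 0 0 0 .01' 20
python3 -c "
from h import *
need(jw(-51,16,186.3))
d=save('side','s7.png');a=cv2.resize(d['pixels'][130:310,230:410],None,fx=3.2,fy=3.2)
cv2.imwrite('pics/c7.png',a[:,:,::-1])"
```

```text
time_s: 21.05
tcp_pos: [0.5065, -0.0069, 0.1851]
tcp_rot: [-3.134, 0.001, -1.634]
force: [13.8, -1.5, 0.9]
gripper_width: 0.0174
finger_force: 20.0
tool delta mm [ 0.8  0.1 -1.2] tcp [ 0.5065 -0.0069  0.1851] rot [-3.134e+00  1.000e-03 -1.634e+00] F [13.8 -1.5  0.9] w 0.0174 t 21.05
```

View pics/c7.png

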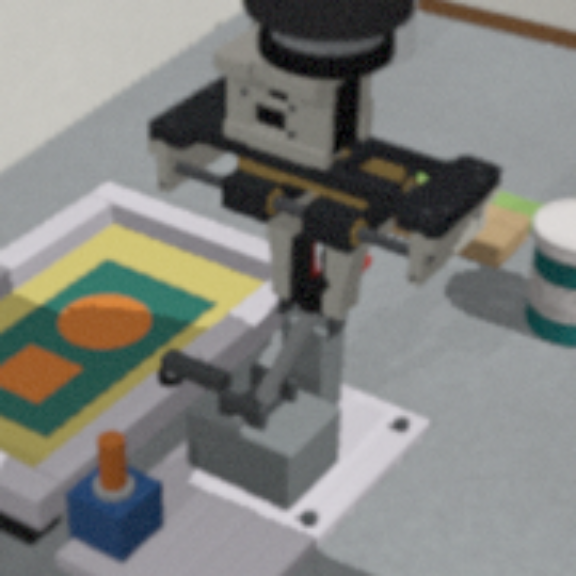

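The lever leans towards the robot and is held between the fingers. 14 N against a 7 N spring means it is at its stop. The pin is still seated.

```bash
python3 -m creep '0 0 0 0 .01;0 0 0 0 .01;0 0 0 0 .01'
python3 -c "
from h import *
need(jw(-51,16,186.3));print(r.hand_in())"
```

```text
time_s: 21.4
tcp_pos: [0.5065, -0.0069, 0.1851]
tcp_rot: [-3.134, 0.001, -1.634]
force: [13.6, -0.9, 0.9]
gripper_width: 0.0174
finger_force: 20.0
tool delta mm [ 0.8  0.1 -1.2] tcp [ 0.5065 -0.0069  0.1851] rot [-3.134e+00  1.000e-03 -1.634e+00] F [13.6 -0.9  0.9] w 0.0174 t 21.4
the job is handed in; nothing more can be done
None
```

I handed the job in at 21.4 s with the pin seated in the eyelet, the catch flipped to its stop, and the lever held at its stop in the fingers; the hand-in returned no verdict.

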